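# Hold the parts case lid open for fitting a stay

### The arm

A 6-joint arm with a two-finger parallel gripper is mounted at the origin on a cart in front of the work surface, level with it; the furniture and walls round the work are solid. World frame = base frame: x ahead of the robot, y to its left, z up, the work surface at z = 0. Lengths are in mm, angles in rad, forces in N, time in s.
With the tool pointing down it reaches from about 300 to 775 mm from the base axis. Payload 14.6 kg.
Tool frame: the origin (TCP) lies midway between the tips of the shut fingers; the grasp point (between the pads) lies 19 mm behind it (grip_depth is the distance from the TCP to the grasp point, in mm); z points along the fingers, y is the direction in which the jaws open and shut (so a half turn about z gives the same grasp; the last joint's range is limited). The gripper opens to 94 mm and grips with 3 to 60 N. Pads are 16 mm wide; open, the fingers measure 119 mm over their backs; the gripper's body (75 mm by 177 mm) begins 78 mm behind the grasp point.
Start: joints at [1.113, 0.3, 1.521, -0, 1.321, -0.067], TCP at [209.507, 508.523, 205.446] pointing down, gripper open.
Joint ranges: [-3.03, 3.03], [-0.79, 2.21], [0.23, 2.52], [-1.04, 4.18], [0, 3.07], [-2.55, 2.55]. Speed limits (rad/s): [2.22, 2.22, 2.57, 3.14, 3.14, 3.14].

### API

Orientations are given as [roll, pitch, yaw] about the fixed x, y, z axes, in that order (R = Rz(yaw) Ry(pitch) Rx(roll)).
In Python, from cell import read_state, camera, camera_info, sign_off, grip_depth gives the robot as it stands.
- The arm moves only by the tool drive_tool, never from a script. Its argument "motion" is one flat list of numbers, 4 for each row, row after row: the shift along the tool's x, y, z in mm, then the turn about the tool's z in rad. A call has 1 to 8 rows; each row shifts and turns the pose as measured when the row begins, along the tool's axes as they then stand; what a row does not reach is not made up. A row lasts 1/12 s, in which the tool goes at most 41.7 mm and 7.16 degrees, less where a joint would pass 70% of its speed; a pose out of reach is approached as far as the arm can. A call is refused whole if a number of a shift passes 41.7 or a number of a turn 0.125, either way. A call with a gripper value outside its range is refused whole. "jaw" is the closure, from 0 (fully open) to 1 (shut), set as the call begins (left out, the last holds). The fingers move at their own pace and stop on an object; "grip_force" is the grip in N (left out, the last holds). Time passes only in rows, so rows that do not move let the fingers close. It gives the time, the measured TCP pose, the force and the opening at its end, in the units of the state.
- read_state(): the state, without advancing time (a new reading comes with each control period).
- camera(name): name is "scene" or "top"; returns the picture (384x512x3 uint8, red, green, blue); there is no depth.
- camera_info(name): a dict with "fovy" (degrees; the focal length in pixels is half the picture's height over the tangent of half this angle, whatever the lens; pixels are square), "cx", "cy" (the principal point, pixels), "camera_from_world" (4x4, takes a point from world to camera coordinates). Camera axes: x right, y up, looking along -z (the intrinsics and any distortion apply to the point x, -y, -z); pixel columns grow to the right and rows downward; lengths in mm; the calibration is good to about 2 mm. A picture is of the moment at which its call begins. camera_info takes no time and is no camera call.
- sign_off(): hands the job in, once; it reports no verdict.
The state is a dict: "clock": time; "joints": joint angles; "qd": joint speeds; "effort": joint torques, N m; "eef_pos": TCP position; "eef_rot": TCP orientation; "wrist_force": force on the tool from outside, world axes, zero at the start; "moment": the same for the moment, N m; "finger_gap": finger opening in mm.
Only numpy, scipy, OpenCV 4.12 (cv2) and the standard library are available. Lean on these libraries where they do the work, as an engineer would, in place of code of your own. Each camera call takes 0.05 s, during which the arm holds its last target. There are 200 camera calls.

### The job

I want to mark out a lid stay for the compartment case, whose lid will not stay open by itself. First take the small carton off the closed lid and set it down gently, same way up, on the table clear of the case; then raise the lid by its steel handle to 60 degrees open (within about 5 degrees), never past upright, and finish still holding it there by the handle. Leave the two spools and the small roll of tape beside the case where they are.

Things in the scene. Friction and masses are not known exactly. Their poses are not given: they have to be found in the camera images.
- case: flat compartment case with a see-through hinged lid, fixed to the table; 191 (x) x 275 (y) x 54 mm high when shut (top of lid 54 mm above the table). Origin at the centre of its underside on the table; its x axis points from the front (handle side) to the hinge at the back, y along the hinge, z up
- case_lid (a joint): angle of the lid in rad: 0 shut (lid level), grows as the front edge rises, 1.047 = 60 degrees open, 1.57 upright, stop at 1.82. No spring and hardly any friction: let go below upright it falls shut
- lid_hinge (a point): middle of the lid's hinge line, at the back of the case, 93 mm behind the case's origin and 46 mm above the table; it does not move with the lid. Its y axis is the hinge line, about which a positive turn opens the lid
- lid_handle: steel pull handle on the front edge of the lid: a round bar 10 mm thick, 100 mm long, parallel to the hinge, on a leg at each end. Origin at the middle of the bar. Lid shut: 90 mm above the table (36 mm above the lid, free below), 108 mm ahead of the case origin, 201 mm ahead of and 44 mm above the hinge. Axes as the case when shut; turns with the lid. The bar can turn between the pads of a gripper kept upright
- carton: the small closed carton that lies on the case's lid at the start, 51 (x) x 70 (y) x 40 mm high, 0.10 to 0.20 kg, rigid and loose; origin at the centre of its underside
- carton_mid (a point): centre of the carton, half-way up, 20 mm above its underside; axes as the carton: x across the 51 mm width, y along the 70 mm length, z up
- spool_a_mid (a point): white plastic thread spool, 33 mm across and 50 mm tall, standing on the table near the case; this point is its centre, half-way up. A bystander, to be left alone
- spool_b_mid (a point): cream plastic thread spool, 33 mm across and 50 mm tall, standing on the table near the case; this point is its centre, half-way up. A bystander, to be left alone
- tape_small_mid (a point): small roll of tape lying flat near the case, 55 mm across and 19 mm high; this point is its centre, half-way up. A bystander, to be left alone. The table to the right of the case's front half (the robot's right, y -0.3 to -0.4, x 0.42 to 0.55) is otherwise bare

How it is judged (in metres and radians):
On the way, in this order (a step that is already met when the one before it is completed fails the run):
1. the carton stands on the table, released and clear of the case, while the lid is still shut (height (world z) of carton_mid between 0.012 and 0.028 m and contact force between carton and case below 0.1 N and contact force between the fingers and carton below 0.1 N and angle between carton_mid's own z axis and vertical below 0.15 rad and linear speed of carton below 0.05 m/s and value of joint case_lid below 0.1 rad), for 0.2 s.
2. the lid is held about 60 degrees open by its handle (value of joint case_lid between 0.942 and 1.152 rad and contact force between the fingers and lid_handle above 0.3 N and velocity of joint case_lid between -0.08 and 0.08 rad/s), for 0.3 s.
At the end, for the whole second after the job is handed in: The lid is still, 54 to 66 degrees open, and the gripper's fingers bear on its handle; the carton lies at rest on the table, same way up (within 8 degrees), touching neither case nor fingers; the two spools and the small tape roll are within 20 mm of where they were (all of step 2 and height (world z) of carton_mid between 0.012 and 0.028 m and contact force between carton and case below 0.1 N and contact force between the fingers and carton below 0.1 N and angle between carton_mid's own z axis and vertical below 0.15 rad and linear speed of carton below 0.05 m/s and distance of each of spool_a_mid, spool_b_mid, tape_small_mid from where it was at the start of the episode below 0.02 m); the arm keeps its last pose, push and grip.
It fails at once if the lid is swung past upright (value of joint case_lid above 1.55 rad).
It fails at once if the carton is dropped or flung (linear speed of carton above 0.7 m/s and contact force between the fingers and carton below 0.05 N).
It fails at once if a spool or the small tape roll is knocked away (distance of any of spool_a_mid, spool_b_mid, tape_small_mid from where it was at the start of the episode above 0.03 m).
It also fails if it takes over 58 s, if anything falls off the work surface, if the arm or the gripper's body presses on something with over 40 N, if the wrist force passes 120 N, or if a joint passes its speed limit or range.

## Working session

There is one attempt and no reset: what is moved stays moved. The work goes in short steps, Python scripts to look and compute and a tool call to move; the robot and the scene stay as the last step left them, time stands still between calls to the robot, and variables do not carry over. Pictures are saved under pics/ and viewed, on a budget of 10 in all, crops included, one or two more only if the job needs it, and the job is handed in when it is done.

Besides the shell and the picture viewer there is one more tool, called after "Request:" by a JSON object that holds its "method" and its "body". drive_tool: Moves the arm, as the interface text tells. Its arguments: {"type":"object","properties":{"motion":{"type":"array","items":{"type":"number"}},"jaw":{"type":"number"},"grip_force":{"type":"number"}},"required":["motion"]}

```bash
mkdir -p pics
python3 - <<'E'
from cell import *
import cv2,numpy as np
print(read_state(), grip_depth)
for n in("scene","top"):
    i=camera_info(n);print(n,i)
    cv2.imwrite(f"pics/{n}0.png",cv2.resize(camera(n)[:,:,::-1],(800,600),interpolation=cv2.INTER_CUBIC))
E
```

```text
{'clock': 0.0, 'joints': array([ 1.11340737e+00,  3.00476373e-01,  1.52159815e+00,  4.65235319e-06,
        1.32070343e+00, -6.66015292e-02]), 'qd': array([-7.79842128e-05,  1.27014211e-03,  1.79108426e-04, -5.35282896e-04,
       -7.79341063e-05,  2.96326120e-04]), 'effort': array([-5.88295225e-04, -5.31806874e+01, -3.52731049e+01,  7.08709541e-02,
        2.44980451e-02, -6.70662280e-05]), 'eef_pos': array([209.38642009, 508.2902612 , 204.87621984]), 'eef_rot': array([-3.14041028e+00, -8.33806804e-05,  2.75080402e+00]), 'wrist_force': array([-0.06420749, -0.45774259, -0.06394471]), 'moment': array([ 1.71079600e-02,  1.38954144e-02, -9.60246975e-05]), 'finger_gap': 94.05957479694719} 18.8
scene {'fovy': 51.50315867136287, 'cx': 256.089371973059, 'cy': 187.23359238533513, 'camera_from_world': array([[ 5.07055733e-01, -8.61684279e-01,  1.98667289e-02,
        -3.10725229e+02],
       [ 4.25990477e-01,  2.70577342e-01,  8.63319185e-01,
        -3.55971112e+02],
       [-7.49284056e-01, -4.29287905e-01,  5.04267089e-01,
        -5.37084971e+02],
       [ 0.00000000e+00,  0.00000000e+00,  0.00000000e+00,
         1.00000000e+00]])}
top {'fovy': 48.109391108290545, 'cx': 253.22559908605945, 'cy': 194.67226234150087, 'camera_from_world': array([[ 1.18421401e-01, -9.92963280e-01,  5.44896964e-04,
        -2.58102352e+01],
       [ 9.71748070e-01,  1.16004057e-01,  2.05545002e-01,
        -6.25779194e+02],
       [-2.04161849e-01, -2.38114246e-02,  9.78647513e-01,
        -9.66595358e+02],
       [ 0.00000000e+00,  0.00000000e+00,  0.00000000e+00,
         1.00000000e+00]])}
```

View pics/scene0.png

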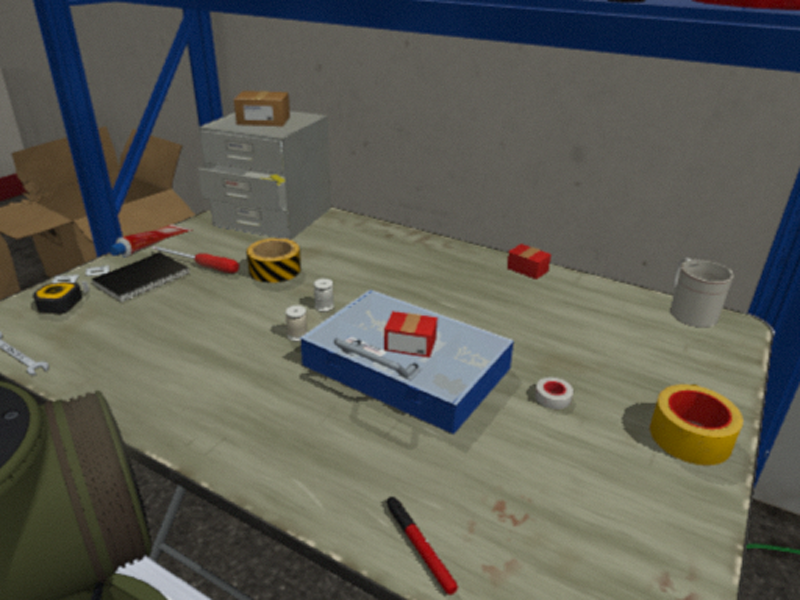

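View pics/top0.png

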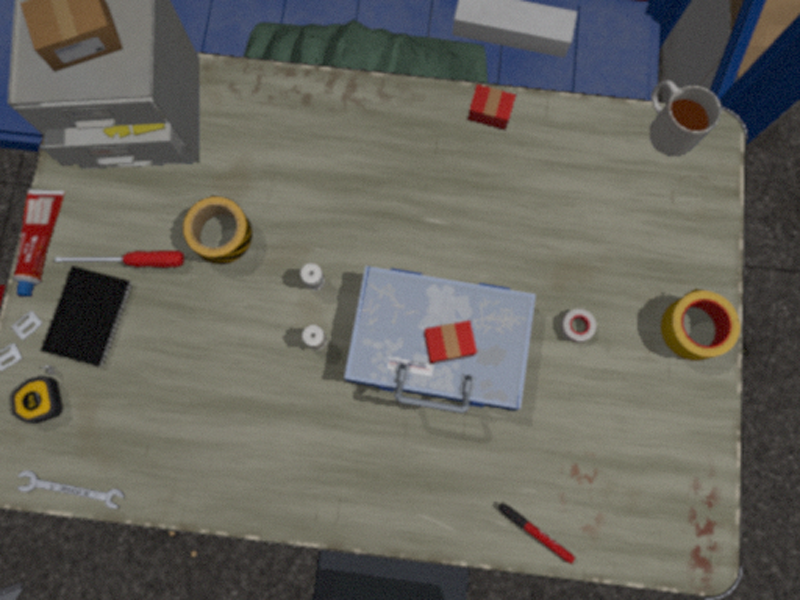

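The scene picture shows the case, with the red carton on it at about (410,335) and the handle at about (375,357). In the top picture the carton is at (450,342), the handle bar at (433,407), the spools at (312,275) and (313,336), and the tape roll at (579,325). Next, an enlarged crop of the top view.

Run:
```python
import cv2
a=cv2.imread("pics/top0.png")
# crop [x 330:550, y 255:420] x3.6
cv2.imwrite("pics/crop0.png",cv2.resize(a[255:420,335:555],None,fx=3.6,fy=3.6,interpolation=cv2.INTER_CUBIC))
```

```text
(no output)
```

View pics/crop0.png

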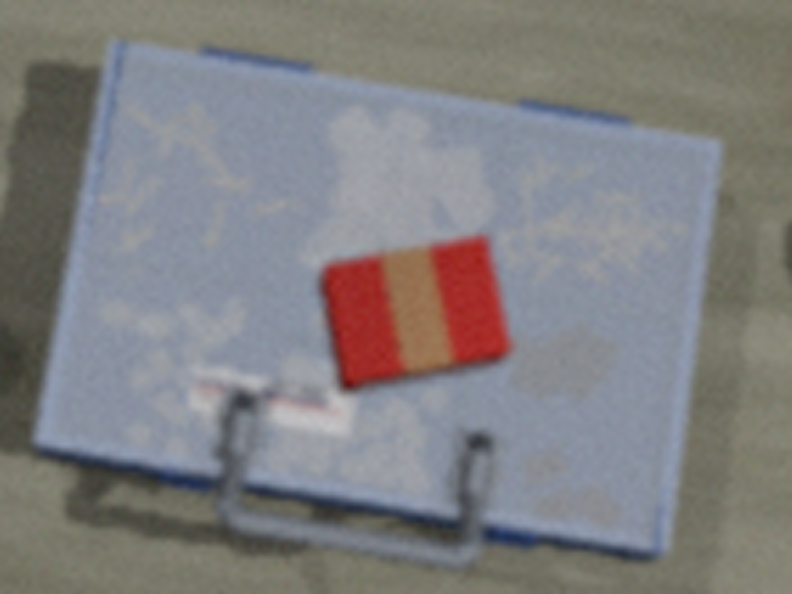

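In the crop, the lid corners are (113,42), (720,142), (668,553) and (36,445). The carton top corners are (325,267), (488,237), (510,350) and (345,380), and the bar runs from (228,520) to (475,553).

```bash
cat > h.py <<'E'
from cell import *
import numpy as np, cv2
def back(name,pts,z):
    i=camera_info(name);f=192/np.tan(np.radians(i["fovy"]/2));T=i["camera_from_world"];R=T[:3,:3];c=-R.T@T[:3,3]
    o=[]
    for u,v in pts:
        d=R.T@np.array([(u-i["cx"])/f,-(v-i["cy"])/f,-1]);o.append((c+d*(z-c[2])/d[2])[:2])
    return np.array(o)
def proj(name,P):
    i=camera_info(name);f=192/np.tan(np.radians(i["fovy"]/2));T=i["camera_from_world"]
    p=np.atleast_2d(P)@T[:3,:3].T+T[:3,3];return np.c_[i["cx"]+f*p[:,0]/-p[:,2],i["cy"]-f*p[:,1]/-p[:,2]]
E
python3 - <<'E'
from h import *
np.set_printoptions(precision=2,suppress=True)
k=lambda P:(np.array(P)/3.6+[335,255])*.64-.2
L=back("top",k([(113,42),(720,142),(668,553),(36,445)]),54)
C=back("top",k([(325,265),(488,237),(510,350),(345,380)]),94)
B=back("top",k([(228,520),(475,553)]),90)
for n,X in(("lid",L),("cart",C)):
    print(n,X.mean(0),[np.linalg.norm(X[i]-X[(i+1)%4]) for i in range(4)],[np.degrees(np.arctan2(*(X[a]-X[b])[::-1])) for a,b in((0,1),(3,2),(0,3),(1,2))])
print(B,B.mean(0),np.linalg.norm(B[0]-B[1]),np.degrees(np.arctan2(*(B[0]-B[1])[::-1])))
S=back("top",np.array([(312,270),(313,332)])*.64,50);print("spools",S,back("top",np.array([(579,325)])*.64,19))
E
```

```text
lid [585.84 -26.56] [np.float64(266.6532878391888), np.float64(178.2906032658736), np.float64(268.3429092875984), np.float64(178.23608284850823)] [np.float64(87.15587510455687), np.float64(87.14392219603839), np.float64(-3.1652151124202996), np.float64(-2.6221368672634258)]
cart [574.14 -38.94] [np.float64(68.28207262954177), np.float64(47.540351398774504), np.float64(68.57653245206843), np.float64(48.09184771859635)] [np.float64(106.67343697291038), np.float64(107.13223406620001), np.float64(16.032462491454236), np.float64(16.377273190443297)]
[[479.55  27.8 ]
 [478.24 -72.53]] [478.9  -22.37] 100.33747073594914 89.24990890515458
spools [[666.54 186.19]
 [568.83 170.43]] [[ 634.99 -244.7 ]]
```

```bash
cat >> h.py <<'E'
from scipy.spatial.transform import Rotation as Ro
def plan(xyz,yaw,n,start=None):
    s=read_state();p=np.array(s["eef_pos"]);r=s["eef_rot"];y0=r[2]
    if start is not None:p=np.array(start[:3],float);y0=start[3]
    d=(np.array(xyz)-p)/n;dy=(yaw-y0)/n
    rows=[]
    for i in range(n):
        R=Ro.from_euler("xyz",[r[0],r[1],y0+dy*(i+.5*0)])
        rows.append([*np.round(R.inv().apply(d),1),round(-dy,3)])
    for i in range(0,n,8): print(sum([[float(v) for v in q] for q in rows[i:i+8]],[]))
E
python3 - <<'E'
from h import *
plan([574,-39,150],0.288,24)
E
```

```text
[-22.7, -15.3, 2.3, 0.103, -24.2, -12.9, 2.3, 0.103, -25.4, -10.3, 2.3, 0.103, -26.3, -7.7, 2.3, 0.103, -26.9, -5.0, 2.3, 0.103, -27.3, -2.2, 2.3, 0.103, -27.4, 0.6, 2.3, 0.103, -27.2, 3.4, 2.3, 0.103]
[-26.7, 6.2, 2.3, 0.103, -25.9, 8.9, 2.3, 0.103, -24.9, 11.5, 2.3, 0.103, -23.6, 14.0, 2.3, 0.103, -22.0, 16.3, 2.3, 0.103, -20.2, 18.5, 2.3, 0.103, -18.2, 20.5, 2.3, 0.103, -16.0, 22.2, 2.3, 0.103]
[-13.6, 23.8, 2.3, 0.103, -11.1, 25.0, 2.3, 0.103, -8.5, 26.0, 2.3, 0.103, -5.8, 26.8, 2.3, 0.103, -3.0, 27.2, 2.3, 0.103, -0.2, 27.4, 2.3, 0.103, 2.6, 27.3, 2.3, 0.103, 5.4, 26.9, 2.3, 0.103]
```

Request:
{"method": "drive_tool", "body": {"motion": [-23, -15, 2, 0.1, -24, -13, 2, 0.1, -25, -10, 2, 0.1, -26, -8, 2, 0.1, -27, -5, 2, 0.1, -27, -2, 2, 0.1, -27, 1, 2, 0.1, -27, 3, 2, 0.1], "jaw": 0}}

```text
clock: 0.77
eef_pos: [330.8, 321.7, 185.8]
eef_rot: [-3.137, 0.003, 1.925]
wrist_force: [-0.2, 0.7, -0.2]
finger_gap: 94.1
```

Request:
{"method": "drive_tool", "body": {"motion": [-27, 6, 2, 0.1, -26, 9, 2, 0.1, -25, 11, 2, 0.1, -24, 14, 2, 0.1, -22, 16, 2, 0.1, -20, 18, 2, 0.1, -18, 20, 2, 0.1, -16, 22, 2, 0.1]}}

```text
clock: 1.43
eef_pos: [451.0, 126.3, 168.1]
eef_rot: [-3.139, 0.007, 1.083]
wrist_force: [0.9, 0.7, -0.1]
finger_gap: 93.9
```

Run:
```python
from h import *
s=read_state();print(s["clock"],s["eef_pos"],s["eef_rot"],s["joints"])
plan([574,-39,150],0.288,16)
```

```text
1.4333 [450.99733037 126.3318528  168.13461479] [-3.13853175  0.00729258  1.08336723] [ 0.19704441  0.15892668  1.7851969  -0.00397858  1.20445405  0.68592278]
[-5.5, 11.6, 1.1, 0.05, -4.9, 11.9, 1.1, 0.05, -4.3, 12.1, 1.1, 0.05, -3.7, 12.3, 1.1, 0.05, -3.1, 12.5, 1.1, 0.05, -2.5, 12.6, 1.1, 0.05, -1.9, 12.7, 1.1, 0.05, -1.2, 12.8, 1.1, 0.05]
[-0.6, 12.9, 1.1, 0.05, 0.1, 12.9, 1.1, 0.05, 0.7, 12.9, 1.1, 0.05, 1.3, 12.8, 1.1, 0.05, 2.0, 12.7, 1.1, 0.05, 2.6, 12.6, 1.1, 0.05, 3.2, 12.5, 1.1, 0.05, 3.8, 12.3, 1.1, 0.05]
```

Request:
{"method": "drive_tool", "body": {"motion": [-10, 23, 2, 0.1, -9, 24, 2, 0.1, -7, 25, 2, 0.1, -4, 25, 2, 0.1, -1, 26, 2, 0.1, 1, 26, 2, 0.1, 4, 25, 2, 0.1, 7, 25, 2, 0.1]}}

```text
clock: 2.1
eef_pos: [573.3, -51.5, 149.2]
eef_rot: [3.139, 0.011, 0.24]
wrist_force: [0.7, 1.6, -0.5]
finger_gap: 93.8
```

Request:
{"method": "drive_tool", "body": {"motion": [0, 0, 0, 0, 0, 0, 0, 0]}}

```text
clock: 2.27
eef_pos: [574.4, -55.3, 147.3]
eef_rot: [3.14, 0.013, 0.23]
wrist_force: [-0.4, 0.3, 0.8]
finger_gap: 93.6
```

Run:
```python
from h import *
s=read_state();print(s["eef_pos"],s["eef_rot"])
a=camera("scene")[:,:,::-1];b=camera("top")[:,:,::-1]
up=lambda i:cv2.resize(i,None,fx=4,fy=4,interpolation=cv2.INTER_CUBIC)
cv2.imwrite("pics/s1.png",up(a[150:290,170:350]))
print(proj("scene",[[574,-39,94],[574,-39,54]]))
plan([574,-39,90],0.288,4)
```

```text
[574.40544114 -55.34567678 147.31320932] [3.13978152 0.01315803 0.23041721]
[[263.05262742 205.24042391]
 [262.55787608 219.73546124]]
[1.1, -3.8, 14.4, -0.014, 1.1, -3.8, 14.4, -0.014, 1.2, -3.8, 14.4, -0.014, 1.2, -3.8, 14.4, -0.014]
```

View pics/s1.png

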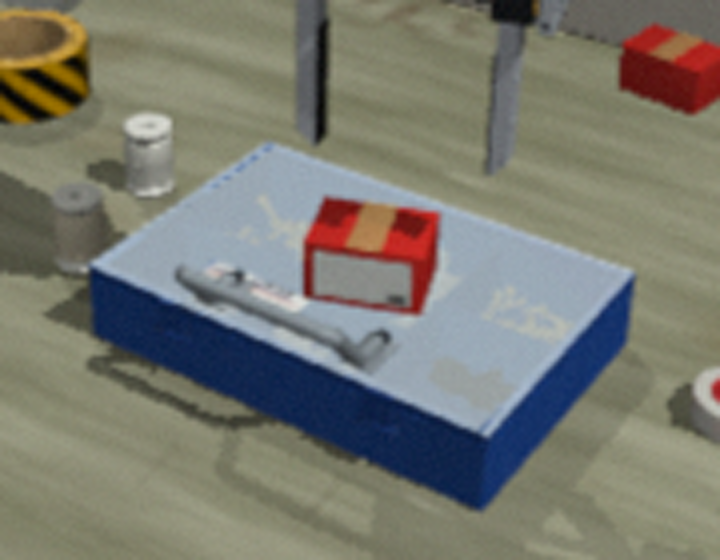

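The carton's top centre is at (370,226) in the crop and my estimate projects to (372,221), so they agree within about a pixel. I'll correct sideways, then descend.

Request:
{"method": "drive_tool", "body": {"motion": [1, -4, 10, -0.014, 1, -4, 10, -0.014, 1, -4, 10, -0.014, 1, -4, 5, -0.014, 0, 0, 0, 0]}}

```text
clock: 2.78
eef_pos: [571.9, -33.2, 109.0]
eef_rot: [3.141, 0.013, 0.302]
wrist_force: [0.4, -0.5, -0.4]
finger_gap: 94.3
```

Run:
```python
from h import *
s=read_state();print(s["eef_pos"],s["eef_rot"])
plan([574,-39,65],0.288,5)
```

```text
[571.86107507 -33.23754875 109.00287406] [3.14084588 0.0132205  0.30186533]
[0.2, 1.2, 8.8, 0.003, 0.2, 1.2, 8.8, 0.003, 0.2, 1.2, 8.8, 0.003, 0.2, 1.2, 8.8, 0.003, 0.2, 1.2, 8.8, 0.003]
```

Request:
{"method": "drive_tool", "body": {"motion": [0.4, 2, 5, 0.003, 0.4, 2, 5, 0.003, 0.2, 1, 8, 0.003, 0, 0, 8, 0, 0, 0, 8, 0, 0, 0, 3, 0, 0, 0, 0, 0]}}

```text
clock: 3.37
eef_pos: [573.8, -38.0, 67.6]
eef_rot: [3.141, 0.014, 0.293]
wrist_force: [0.1, 0.8, -0.1]
finger_gap: 93.9
```

Request:
{"method": "drive_tool", "body": {"motion": [0, 0, 0, 0]}}

```text
clock: 3.45
eef_pos: [573.7, -38.1, 67.2]
eef_rot: [3.141, 0.014, 0.293]
wrist_force: [-0.1, 0.8, 0.2]
finger_gap: 94.1
```

Request:
{"method": "drive_tool", "body": {"motion": [0, 0, 4, 0, 0, 0, 0, 0]}}

```text
clock: 3.62
eef_pos: [573.8, -38.2, 63.3]
eef_rot: [3.141, 0.014, 0.293]
wrist_force: [-0.7, 0.2, 0.1]
finger_gap: 94.0
```

Request:
{"method": "drive_tool", "body": {"motion": [0, 0, 0, 0, 0, 0, 0, 0, 0, 0, 0, 0, 0, 0, 0, 0, 0, 0, 0, 0, 0, 0, 0, 0, 0, 0, 0, 0, 0, 0, 0, 0], "jaw": 1, "grip_force": 15}}

```text
clock: 4.28
eef_pos: [574.2, -38.1, 64.0]
eef_rot: [3.14, 0.012, 0.293]
wrist_force: [-0.4, -0.5, -0.9]
finger_gap: 70.2
```

The gap stops at 70 mm, which is the carton's length, so it is gripped. Lifting now.

Request:
{"method": "drive_tool", "body": {"motion": [0, 0, -5, 0, 0, 0, -12, 0, 0, 0, -18, 0, 0, 0, -18, 0, 0, 0, -18, 0, 0, 0, -12, 0, 0, 0, -5, 0, 0, 0, 0, 0]}}

```text
clock: 4.95
eef_pos: [574.8, -37.6, 160.9]
eef_rot: [3.14, 0.012, 0.293]
wrist_force: [0.2, 0.4, -1.6]
finger_gap: 70.4
```

Run:
```python
from h import *
s=read_state();print(s["eef_pos"],s["joints"],s["finger_gap"],s["wrist_force"])
plan([485,-350,150],0.288,16)
```

```text
[574.7823471  -37.55994531 160.92897881] [-0.12593393  0.40240529  1.48931475 -0.00647616  1.26071832  1.15416619] 70.38962257494762 [ 0.21790512  0.36651646 -1.58478565]
[-11.0, 17.1, 0.8, 0.0, -11.0, 17.1, 0.8, 0.0, -11.0, 17.1, 0.8, 0.0, -11.0, 17.1, 0.8, 0.0, -11.0, 17.1, 0.8, 0.0, -11.0, 17.1, 0.8, 0.0, -11.0, 17.1, 0.8, 0.0, -11.0, 17.1, 0.8, 0.0]
[-11.0, 17.1, 0.8, 0.0, -11.0, 17.1, 0.8, 0.0, -10.9, 17.1, 0.8, 0.0, -10.9, 17.1, 0.8, 0.0, -10.9, 17.1, 0.8, 0.0, -10.9, 17.1, 0.8, 0.0, -10.9, 17.1, 0.8, 0.0, -10.9, 17.1, 0.8, 0.0]
```

Request:
{"method": "drive_tool", "body": {"motion": [-5, 8, 0, 0, -10, 15, 0, 0, -12, 19, 0, 0, -14, 22, 0, 0, -14, 22, 0, 0, -14, 22, 0, 0, -14, 22, 0, 0, -14, 22, 0, 0]}}

```text
clock: 5.62
eef_pos: [520.9, -216.9, 157.3]
eef_rot: [-3.138, 0.019, 0.3]
wrist_force: [-0.1, -0.7, -3.2]
finger_gap: 70.1
```

Request:
{"method": "drive_tool", "body": {"motion": [-14, 22, 2, 0, -14, 22, 2, 0, -14, 22, 2, 0, -14, 22, 2, 0, -12, 18, 2, 0, -10, 15, 2, 0, -5, 8, 2, 0, 0, 0, 0, 0]}}

```text
clock: 6.28
eef_pos: [467.9, -378.4, 136.2]
eef_rot: [-3.129, 0.026, 0.293]
wrist_force: [0.3, -0.4, -2.1]
finger_gap: 70.3
```

Run:
```python
from h import *
s=read_state();print(s["eef_pos"],s["eef_rot"],s["joints"],s["finger_gap"],s["wrist_force"])
plan([485,-350,20],0.288,8)
```

```text
[ 467.91504941 -378.40865131  136.17099091] [-3.12919999  0.02634473  0.29322835] [-0.73362434  0.49011243  1.42308013 -0.01697753  1.25268341  0.54961295] 70.2533725562332 [ 0.25394763 -0.36053027 -2.13357673]
[3.5, -2.6, 14.5, 0.001, 3.5, -2.6, 14.5, 0.001, 3.4, -2.6, 14.5, 0.001, 3.4, -2.6, 14.5, 0.001, 3.4, -2.6, 14.5, 0.001, 3.4, -2.6, 14.5, 0.001, 3.4, -2.6, 14.5, 0.001, 3.4, -2.6, 14.5, 0.001]
```

Request:
{"method": "drive_tool", "body": {"motion": [4, -3, 8, 0, 4, -3, 15, 0, 4, -3, 18, 0, 4, -3, 18, 0, 3, -2, 18, 0, 2, -1, 15, 0, 0, 0, 8, 0, 0, 0, 4, 0]}}

```text
clock: 6.95
eef_pos: [483.6, -347.4, 24.1]
eef_rot: [-3.127, 0.026, 0.299]
wrist_force: [0.2, -0.6, -2.1]
finger_gap: 69.9
```

Request:
{"method": "drive_tool", "body": {"motion": [0, 0, 0, 0]}}

```text
clock: 7.03
eef_pos: [483.5, -346.3, 23.2]
eef_rot: [-3.125, 0.027, 0.3]
wrist_force: [-0.6, 0.1, -2.0]
finger_gap: 69.9
```

Request:
{"method": "drive_tool", "body": {"motion": [0, 0, 4, 0, 0, 0, 3, 0, 0, 0, 2, 0, 0, 0, 1, 0, 0, 0, 0, 0]}}

```text
clock: 7.45
eef_pos: [484.3, -346.6, 14.8]
eef_rot: [-3.129, 0.025, 0.3]
wrist_force: [0.2, -0.0, -1.7]
finger_gap: 70.1
```

Request:
{"method": "drive_tool", "body": {"motion": [0, 0, 1.5, 0, 0, 0, 1.5, 0, 0, 0, 0, 0]}}

```text
clock: 7.7
eef_pos: [484.4, -347.1, 12.3]
eef_rot: [-3.13, 0.024, 0.3]
wrist_force: [-0.3, 0.0, -1.9]
finger_gap: 70.3
```

Request:
{"method": "drive_tool", "body": {"motion": [0, 0, 1.5, 0, 0, 0, 0, 0]}}

```text
clock: 7.87
eef_pos: [484.6, -347.2, 11.1]
eef_rot: [-3.13, 0.024, 0.3]
wrist_force: [0.3, 0.2, -1.5]
finger_gap: 70.1
```

Request:
{"method": "drive_tool", "body": {"motion": [0, 0, 1.5, 0, 0, 0, 0.5, 0, 0, 0, 0, 0]}}

```text
clock: 8.12
eef_pos: [484.8, -347.2, 10.4]
eef_rot: [-3.131, 0.023, 0.3]
wrist_force: [-0.0, 0.4, -1.5]
finger_gap: 70.2
```

Request:
{"method": "drive_tool", "body": {"motion": [0, 0, 1.5, 0, 0, 0, 1, 0, 0, 0, 0, 0]}}

```text
clock: 8.37
eef_pos: [485.1, -347.2, 10.2]
eef_rot: [-3.131, 0.023, 0.3]
wrist_force: [0.4, 0.8, -1.7]
finger_gap: 70.0
```

Request:
{"method": "drive_tool", "body": {"motion": [0, 0, 2.5, 0, 0, 0, 2, 0, 0, 0, 0, 0]}}

```text
clock: 8.62
eef_pos: [485.9, -347.2, 8.7]
eef_rot: [-3.133, 0.021, 0.3]
wrist_force: [0.0, -0.1, -2.1]
finger_gap: 70.2
```

Run:
```python
from h import *
print(proj("scene",[[485,-347,0],[485,-347,40]]))
a=camera("scene")[:,:,::-1]
cv2.imwrite("pics/s2.png",cv2.resize(a[190:340,290:470],None,fx=4,fy=4,interpolation=cv2.INTER_CUBIC))
```

```text
[[380.12908556 316.06899978]
 [383.98257747 300.82829849]]
```

View pics/s2.png

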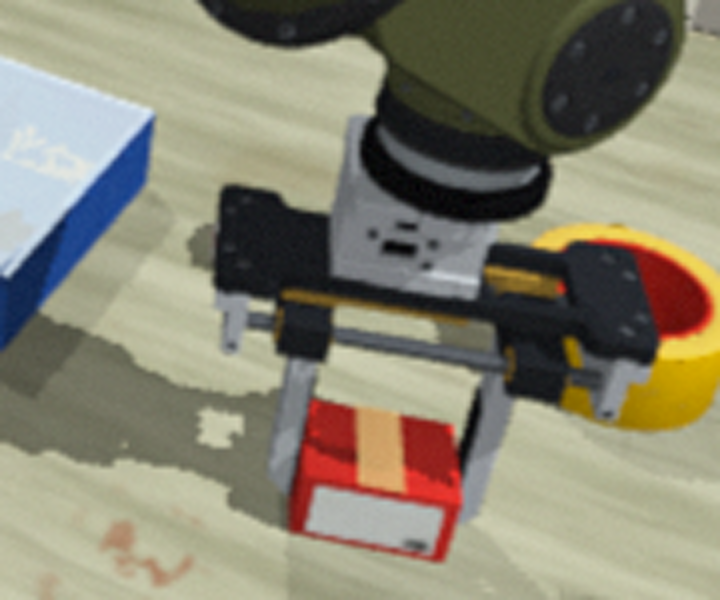

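The carton looks upright and at or very near the table. I'll check for contact by reading the force while pressing lightly.

Request:
{"method": "drive_tool", "body": {"motion": [0, 0, 2, 0]}}

```text
clock: 8.75
eef_pos: [486.3, -347.3, 7.6]
eef_rot: [-3.133, 0.021, 0.3]
wrist_force: [-6.6, 9.5, 23.7]
finger_gap: 70.2
```

Request:
{"method": "drive_tool", "body": {"motion": [0, 0, 2, 0]}}

```text
clock: 8.83
eef_pos: [486.7, -347.2, 7.0]
eef_rot: [-3.134, 0.02, 0.301]
wrist_force: [-8.4, 9.9, 23.2]
finger_gap: 70.1
```

Pressing gives 23 N, so the carton is on the table. Easing off, then releasing.

Request:
{"method": "drive_tool", "body": {"motion": [0, 0, 0, 0, 0, 0, 0, 0]}}

```text
clock: 9.0
eef_pos: [486.8, -347.2, 7.1]
eef_rot: [-3.134, 0.02, 0.301]
wrist_force: [0.9, 0.4, -1.3]
finger_gap: 70.1
```

Request:
{"method": "drive_tool", "body": {"motion": [0, 0, 0, 0, 0, 0, 0, 0, 0, 0, 0, 0, 0, 0, 0, 0, 0, 0, 0, 0, 0, 0, 0, 0, 0, 0, 0, 0], "jaw": 0}}

```text
clock: 9.58
eef_pos: [486.6, -347.4, 5.6]
eef_rot: [-3.133, 0.02, 0.3]
wrist_force: [-0.4, -0.0, 0.2]
finger_gap: 93.9
```

Request:
{"method": "drive_tool", "body": {"motion": [0, 0, -5, 0, 0, 0, -10, 0, 0, 0, -18, 0, 0, 0, -25, 0, 0, 0, -30, 0, 0, 0, -30, 0, 0, 0, -20, 0, 0, 0, -10, 0]}}

```text
clock: 10.25
eef_pos: [488.8, -346.7, 162.7]
eef_rot: [-3.131, 0.022, 0.3]
wrist_force: [-0.4, 0.2, -0.5]
finger_gap: 93.9
```

Run:
```python
from h import *
s=read_state();print(s["clock"],s["eef_pos"],s["eef_rot"],s["joints"])
a=camera("scene")[:,:,::-1]
cv2.imwrite("pics/s3.png",cv2.resize(a[130:350,200:480],None,fx=2.7,fy=2.7,interpolation=cv2.INTER_CUBIC))
plan([479,-23,150],1.52,16)
```

```text
10.25 [ 488.76438414 -346.69035681  162.71625718] [-3.13065019  0.02197231  0.30029159] [-0.67264084  0.45783978  1.4060412  -0.01245638  1.2991451   0.60145509]
[5.4, -19.5, 0.9, -0.076, 6.9, -19.1, 0.9, -0.076, 8.3, -18.5, 0.9, -0.076, 9.7, -17.8, 0.8, -0.076, 11.0, -17.0, 0.8, -0.076, 12.3, -16.1, 0.8, -0.076, 13.5, -15.2, 0.7, -0.076, 14.6, -14.1, 0.7, -0.076]
[15.6, -12.9, 0.7, -0.076, 16.6, -11.7, 0.6, -0.076, 17.4, -10.4, 0.6, -0.076, 18.1, -9.1, 0.6, -0.076, 18.8, -7.7, 0.6, -0.076, 19.3, -6.2, 0.5, -0.076, 19.7, -4.7, 0.5, -0.076, 20.0, -3.2, 0.5, -0.076]
```

View pics/s3.png

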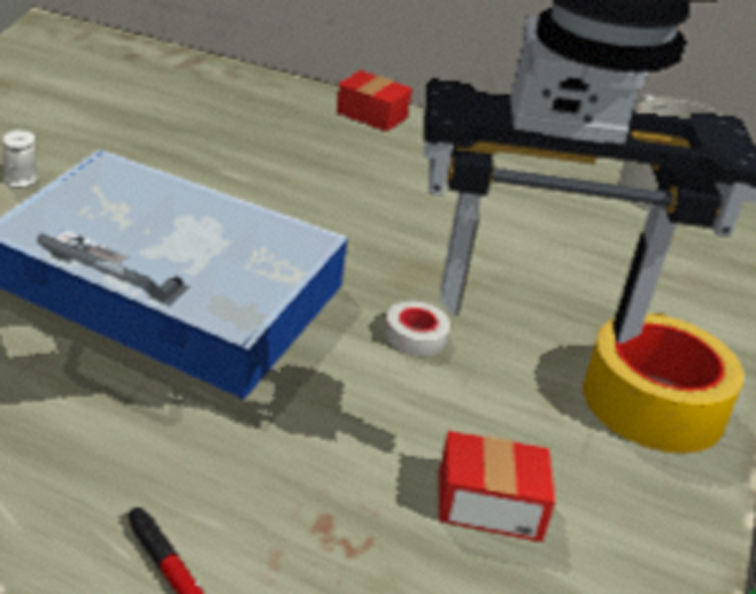

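The carton stands upright on bare table at (500,485) and the lid is shut. Next, the handle.

Request:
{"method": "drive_tool", "body": {"motion": [5, -19, 0, -0.076, 7, -19, 0, -0.076, 8, -18, 0, -0.076, 10, -18, 0, -0.076, 11, -17, 0, -0.076, 12, -16, 0, -0.076, 14, -15, 0, -0.076, 15, -14, 0, -0.076]}}

```text
clock: 10.97
eef_pos: [480.9, -181.4, 159.8]
eef_rot: [-3.118, 0.013, 0.929]
wrist_force: [0.2, 0.5, -0.5]
finger_gap: 93.9
```

Request:
{"method": "drive_tool", "body": {"motion": [16, -13, 1, -0.076, 17, -12, 1, -0.076, 17, -10, 1, -0.076, 18, -9, 1, -0.076, 17, -7, 1, -0.076, 15, -5, 1, -0.076, 8, -3, 0, -0.05, 0, 0, 0, 0]}}

```text
clock: 11.63
eef_pos: [467.6, -47.7, 147.9]
eef_rot: [-3.105, -0.003, 1.468]
wrist_force: [-0.3, -0.4, -0.2]
finger_gap: 94.0
```

Request:
{"method": "drive_tool", "body": {"motion": [0, 0, 0, 0]}}

```text
clock: 11.72
eef_pos: [467.4, -47.5, 147.4]
eef_rot: [-3.104, -0.003, 1.467]
wrist_force: [0.0, -0.2, -0.0]
finger_gap: 93.9
```

Run:
```python
from h import *
s=read_state();print(s["clock"],s["eef_pos"],s["eef_rot"],s["joints"])
plan([479,-23,120],1.52,4)
```

```text
11.7167 [467.37720345 -47.48830708 147.35090025] [-3.10402009 -0.00319535  1.46729212] [-1.79438842e-01  2.04258188e-01  1.78391194e+00  3.59871608e-04
  1.19112920e+00 -7.61343446e-02]
[6.4, 2.5, 6.8, -0.013, 6.3, 2.6, 6.8, -0.013, 6.3, 2.7, 6.8, -0.013, 6.3, 2.8, 6.8, -0.013]
```

Request:
{"method": "drive_tool", "body": {"motion": [6, 3, 5, -0.013, 6, 3, 5, -0.013, 6, 3, 5, -0.013, 6, 3, 5, -0.013, 0, 0, 0, 0, 0, 0, 0, 0]}}

```text
clock: 12.22
eef_pos: [481.9, -23.9, 123.1]
eef_rot: [-3.102, -0.005, 1.517]
wrist_force: [-0.2, 0.0, -0.6]
finger_gap: 94.1
```

Run:
```python
from h import *
s=read_state();print(s["clock"],s["eef_pos"],s["eef_rot"])
a=camera("scene")[:,:,::-1];b=camera("top")[:,:,::-1]
cv2.imwrite("pics/s4.png",np.hstack([cv2.resize(a[130:280,190:320],None,fx=3,fy=3,interpolation=cv2.INTER_CUBIC),cv2.resize(b[170:320,210:340],None,fx=3,fy=3,interpolation=cv2.INTER_CUBIC)]))
plan([479,-23,70],1.52,5)
```

```text
12.2167 [481.94180243 -23.88303855 123.05350308] [-3.10194944 -0.00518418  1.51715341]
[0.1, -0.2, 10.7, -0.001, 0.1, -0.2, 10.7, -0.001, 0.1, -0.2, 10.7, -0.001, 0.1, -0.2, 10.7, -0.001, 0.1, -0.2, 10.7, -0.001]
```

View pics/s4.png

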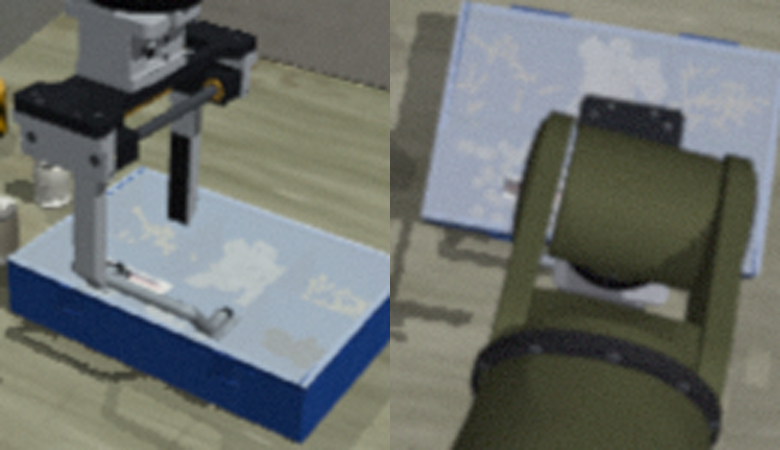

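The front finger is ahead of the bar and the back finger is over the lid, so they straddle it. Descending and closing.

Request:
{"method": "drive_tool", "body": {"motion": [0, -1, 6, 0, 0, -1, 10, 0, 0, 0, 12, 0, 0, 0, 12, 0, 0, 0, 7, 0, 0, 0, 3, 0, 0, 0, 0, 0]}}

```text
clock: 12.9
eef_pos: [476.9, -24.6, 69.4]
eef_rot: [-3.104, -0.005, 1.515]
wrist_force: [-0.6, -0.2, -0.0]
finger_gap: 94.1
```

Request:
{"method": "drive_tool", "body": {"motion": [0, 0, 0, 0]}}

```text
clock: 12.98
eef_pos: [476.8, -24.6, 69.3]
eef_rot: [-3.103, -0.005, 1.514]
wrist_force: [0.2, 0.7, 0.9]
finger_gap: 94.0
```

Request:
{"method": "drive_tool", "body": {"motion": [0, 0, 0, 0, 0, 0, 0, 0, 0, 0, 0, 0, 0, 0, 0, 0, 0, 0, 0, 0, 0, 0, 0, 0, 0, 0, 0, 0, 0, 0, 0, 0], "jaw": 1, "grip_force": 15}}

```text
clock: 13.65
eef_pos: [478.0, -24.8, 71.3]
eef_rot: [-3.107, -0.005, 1.514]
wrist_force: [0.3, -0.1, 1.0]
finger_gap: 43.9
```

Request:
{"method": "drive_tool", "body": {"motion": [0, 0, 0, 0, 0, 0, 0, 0, 0, 0, 0, 0, 0, 0, 0, 0, 0, 0, 0, 0, 0, 0, 0, 0]}}

```text
clock: 14.15
eef_pos: [477.7, -24.8, 71.3]
eef_rot: [-3.106, -0.005, 1.514]
wrist_force: [-2.5, -0.4, 1.8]
finger_gap: 9.4
```

The jaws stop on the bar at a 9.4 mm gap. Planning the arc.

```bash
cat >> h.py <<'E'
ex=np.array([np.cos(-.0505),np.sin(-.0505),0]);ez=np.array([0,0,1.])
A0=np.arctan2(44,201);RB=np.hypot(201,44)
def state():
    s=read_state();R=Ro.from_euler("xyz",s["eef_rot"]);g=s["eef_pos"]-R.apply([0,0,18.8])
    H=np.array([477.3,-24.8,46])+201*ex; H[2]=46
    d=g-H;a,c=-(d@ex),d[2]
    return s,R,g,np.arctan2(c,a)-A0,np.hypot(a,c)
def lift(to,n):
    s,R,g,th,r=state()
    print("clock %.2f th %.1f deg r %.1f (206)"%(s["clock"],np.degrees(th),r),"g",g,"F",s["wrist_force"],"gap",s["finger_gap"],s["eef_rot"])
    t=np.linspace(th,np.radians(to),n+1)+A0
    P=np.array([-RB*np.cos(t),RB*np.sin(t)]).T;D=np.diff(P,axis=0)
    for d in D: print(np.round(R.inv().apply(d[0]*ex+d[1]*ez),1).tolist())
E
python3 - <<'E'
from h import *
np.set_printoptions(precision=2,suppress=True)
lift(12,8)
E
```

```text
clock 14.15 th 0.1 deg r 204.7 (206) g [478.38 -24.91  90.05] F [-2.53 -0.43  1.84] gap 9.434804803024129 [-3.11 -0.    1.51]
[0.0, 1.0, -5.2]
[0.0, 1.2, -5.2]
[0.0, 1.3, -5.2]
[0.0, 1.4, -5.2]
[0.0, 1.6, -5.1]
[0.0, 1.7, -5.1]
[0.0, 1.8, -5.0]
[0.0, 2.0, -5.0]
```

Request:
{"method": "drive_tool", "body": {"motion": [0, 0.6, -3, 0, 0, 1.2, -5, 0, 0, 1.3, -5, 0, 0, 1.4, -5, 0, 0, 1.6, -5, 0, 0, 1.7, -5, 0, 0, 1.8, -5, 0, 0, 1, -3, 0], "grip_force": 25}}

```text
clock: 14.82
eef_pos: [489.8, -25.5, 109.6]
eef_rot: [-3.103, -0.005, 1.514]
wrist_force: [1.9, 0.2, -3.2]
finger_gap: 8.7
```

```bash
sed -i 's/477.3,-24.8/478.4,-24.8/' h.py
python3 - <<'E'
from h import *
np.set_printoptions(precision=2,suppress=True)
lift(28,8)
E
```

```text
clock 14.82 th 11.2 deg r 206.1 (206) g [490.5  -25.59 128.39] F [ 1.92  0.18 -3.16] gap 8.69488693408592 [-3.1  -0.01  1.51]
[0.1, 2.9, -7.0]
[0.1, 3.1, -6.9]
[0.1, 3.4, -6.7]
[0.1, 3.6, -6.6]
[0.1, 3.9, -6.5]
[0.1, 4.1, -6.3]
[0.1, 4.3, -6.2]
[0.1, 4.5, -6.0]
```

Request:
{"method": "drive_tool", "body": {"motion": [0, 2.4, -6, 0, 0, 2.7, -6, 0, 0, 2.9, -6, 0, 0, 3.2, -6, 0, 0, 3.4, -6, 0, 0, 3.6, -6, 0, 0, 3.9, -6, 0, 0, 4, -5.5, 0]}}

```text
clock: 15.48
eef_pos: [520.5, -27.1, 160.9]
eef_rot: [-3.104, -0.006, 1.515]
wrist_force: [2.1, 0.2, -5.8]
finger_gap: 8.9
```

Run:
```python
from h import *
np.set_printoptions(precision=2,suppress=True)
lift(42,8)
```

```text
clock 15.48 th 27.9 deg r 207.0 (206) g [521.23 -27.29 179.68] F [ 2.06  0.24 -5.83] gap 8.869110960708607 [-3.1  -0.01  1.51]
[0.1, 4.0, -4.9]
[0.1, 4.1, -4.8]
[0.1, 4.3, -4.7]
[0.1, 4.4, -4.5]
[0.1, 4.6, -4.4]
[0.1, 4.7, -4.3]
[0.1, 4.8, -4.1]
[0.1, 5.0, -4.0]
```

Request:
{"method": "drive_tool", "body": {"motion": [0, 4, -4.7, 0, 0, 4.2, -4.6, 0, 0, 4.4, -4.5, 0, 0, 4.5, -4.4, 0, 0, 4.7, -4.2, 0, 0, 4.8, -4.1, 0, 0, 4.9, -4, 0, 0, 4, -3, 0]}}

```text
clock: 16.15
eef_pos: [559.8, -29.2, 198.3]
eef_rot: [-3.101, -0.006, 1.515]
wrist_force: [-5.4, 2.0, 3.7]
finger_gap: 8.9
```

Run:
```python
from h import *
np.set_printoptions(precision=2,suppress=True)
lift(57,8)
```

```text
clock 16.15 th 42.9 deg r 208.2 (206) g [560.52 -29.39 217.06] F [-5.38  1.99  3.75] gap 8.933282312848835 [-3.1  -0.01  1.51]
[0.1, 5.1, -3.7]
[0.1, 5.2, -3.6]
[0.0, 5.3, -3.4]
[0.0, 5.4, -3.3]
[0.0, 5.5, -3.1]
[0.0, 5.6, -2.9]
[0.0, 5.7, -2.7]
[0.0, 5.8, -2.6]
```

Request:
{"method": "drive_tool", "body": {"motion": [0, 5, -3.2, 0, 0, 5.1, -3.1, 0, 0, 5.2, -2.9, 0, 0, 5.2, -2.8, 0, 0, 5.2, -2.6, 0, 0, 5.2, -2.4, 0, 0, 5, -2.2, 0, 0, 3, -1.2, 0]}}

```text
clock: 16.82
eef_pos: [603.8, -31.7, 222.9]
eef_rot: [-3.104, -0.006, 1.515]
wrist_force: [-1.9, -0.1, 2.3]
finger_gap: 9.1
```

Request:
{"method": "drive_tool", "body": {"motion": [0, 0, 0, 0, 0, 0, 0, 0]}}

```text
clock: 16.98
eef_pos: [604.7, -31.8, 223.2]
eef_rot: [-3.105, -0.006, 1.515]
wrist_force: [-3.9, 2.1, 4.7]
finger_gap: 9.0
```

Run:
```python
from h import *
np.set_printoptions(precision=2,suppress=True)
lift(60,2)
a=camera("scene")[:,:,::-1]
cv2.imwrite("pics/s5.png",cv2.resize(a[60:290,170:450],None,fx=2.8,fy=2.6,interpolation=cv2.INTER_CUBIC))
```

```text
clock 16.98 th 57.0 deg r 209.5 (206) g [605.34 -31.9  242.01] F [-3.89  2.14  4.74] gap 9.003906660525361 [-3.1  -0.01  1.52]
[0.0, 5.0, -2.0]
[0.0, 5.0, -1.9]
```

View pics/s5.png

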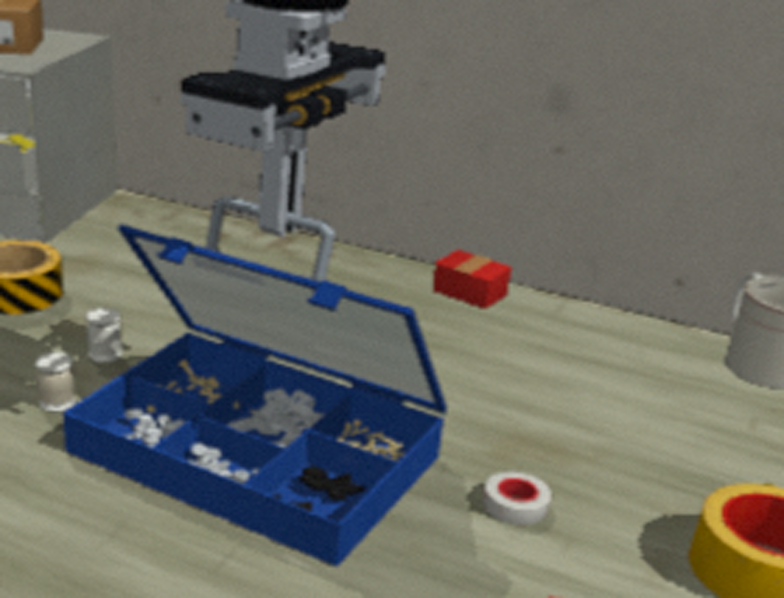

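The lid is open and held by the handle, and kinematics gives about 57°. The lid's front edge runs from (120,227) to (412,312). I'll nudge it to 60° and cross-check the angle from the picture.

Request:
{"method": "drive_tool", "body": {"motion": [0, 3, -1.1, 0, 0, 4, -1.3, 0, 0, 3, -0.9, 0, 0, 1, -0.2, 0, 0, 0, 0, 0, 0, 0, 0, 0]}}

```text
clock: 17.53
eef_pos: [616.7, -32.4, 227.1]
eef_rot: [-3.106, -0.006, 1.515]
wrist_force: [-3.4, 1.6, 4.4]
finger_gap: 9.2
```

Run:
```python
from h import *
np.set_printoptions(precision=2,suppress=True)
lift(60,1)
a=camera("scene")[:,:,::-1]
cv2.imwrite("pics/s6.png",cv2.resize(a[110:230,200:340],None,fx=5,fy=5,interpolation=cv2.INTER_CUBIC))
s=read_state();print(s["eef_pos"],s["wrist_force"])
ey=np.array([-ex[1],ex[0],0]);O=np.array([586.3,-27.2,0.])
for th in(54,57,60,63,66):
    t=np.radians(th);f=lambda x,z:O+93*ex+46*ez+(x*np.cos(t)+z*np.sin(t))*ex+(-x*np.sin(t)+z*np.cos(t))*ez
    e=f(-188.5,8);e2=f(-201,44)
    print(th,((proj("scene",[e+137.5*ey,e-137.5*ey,e2+50*ey,e2-50*ey])-[200,110])*5+2).round().tolist())
```

```text
clock 17.53 th 60.5 deg r 209.2 (206) g [617.36 -32.51 245.9 ] F [-3.39  1.58  4.36] gap 9.2073573106829 [-3.11 -0.01  1.52]
[-0.0, -1.6, 0.6]
[616.68 -32.4  227.11] [-1.91  2.07  5.82]
54 [[51.0, 177.0], [591.0, 345.0], [234.0, 144.0], [431.0, 200.0]]
57 [[62.0, 161.0], [602.0, 325.0], [247.0, 128.0], [444.0, 183.0]]
60 [[73.0, 145.0], [612.0, 306.0], [260.0, 113.0], [456.0, 167.0]]
63 [[84.0, 130.0], [623.0, 288.0], [273.0, 100.0], [468.0, 153.0]]
66 [[96.0, 117.0], [634.0, 272.0], [286.0, 88.0], [480.0, 139.0]]
```

View pics/s6.png

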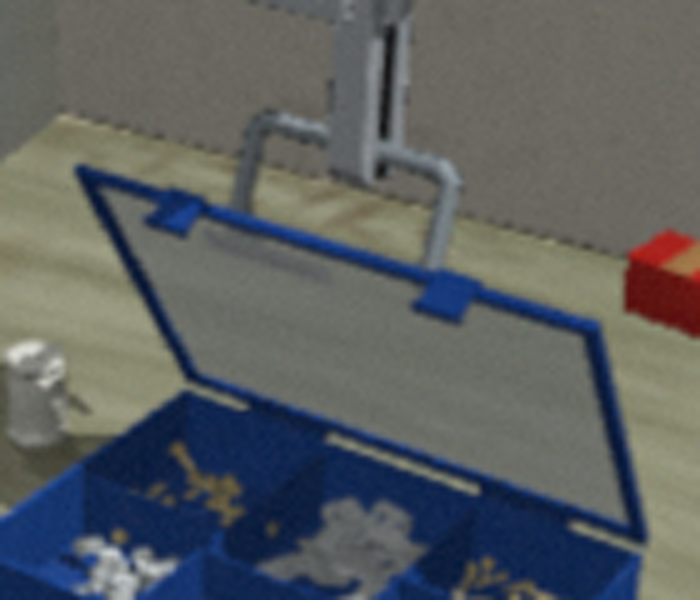

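Here the bar ends at about (262,120) and (455,165), with its middle at (358,142). The model's bar middle at 60° is (358,140), so the image agrees with the kinematic 60.5°. I'll hold, check that it is steady and that the carton and bystanders are in place, then hand in.

Request:
{"method": "drive_tool", "body": {"motion": [0, 0, 0, 0, 0, 0, 0, 0, 0, 0, 0, 0, 0, 0, 0, 0, 0, 0, 0, 0, 0, 0, 0, 0, 0, 0, 0, 0, 0, 0, 0, 0]}}

```text
clock: 18.25
eef_pos: [616.7, -32.4, 227.1]
eef_rot: [-3.106, -0.006, 1.515]
wrist_force: [-2.1, 2.6, 4.8]
finger_gap: 9.0
```

Run:
```python
from h import *
np.set_printoptions(precision=2,suppress=True)
lift(60,1)
cv2.imwrite("pics/top7.png",cv2.resize(camera("top")[:,:,::-1],(800,600),interpolation=cv2.INTER_CUBIC))
```

```text
clock 18.25 th 60.5 deg r 209.3 (206) g [617.32 -32.54 245.91] F [-2.1   2.57  4.81] gap 9.013818389415395 [-3.11 -0.01  1.52]
[-0.0, -1.5, 0.5]
```

View pics/top7.png

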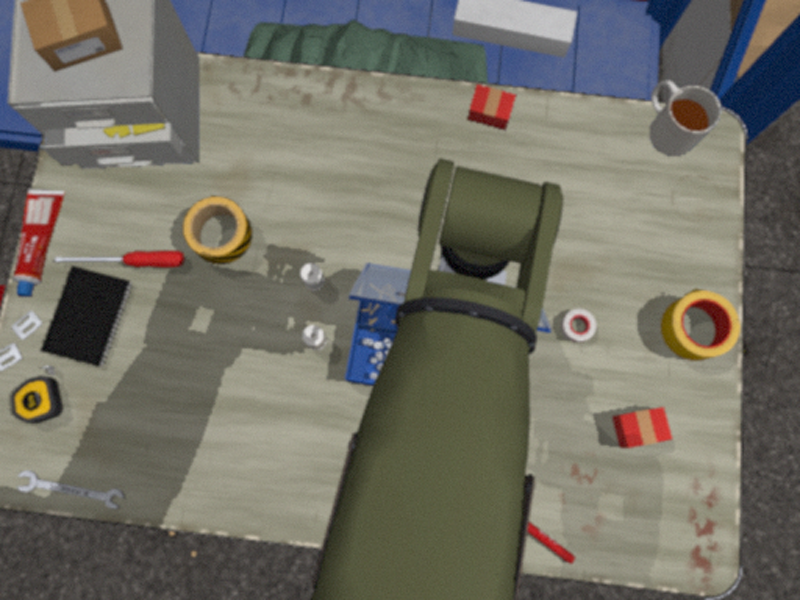

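The spools at (312,275) and (313,336) and the tape roll at (579,325) have not moved. The carton lies at (642,428), clear of everything, and the arm is steady.

```bash
python3 -c "from cell import *;print(sign_off())"
```

```text
the job is handed in; nothing more can be done
None
```

I moved the carton onto the bare table right of the case, at about x 487, y −347 mm. It stands the same way up. Then I gripped the lid by its handle, raised it to about 60° and handed the job in at about 18 s, still holding it there with 25 N grip.

**Last checks**
- **Lid angle:** the arm's position gives 60.5°, steady over 0.7 s. The handle bar in the picture matches the 60° model within about 2 pixels of the enlarged crop. The lid's front edge agreed less well, suggesting 56 to 59°, but I don't know its exact outline, so I gave it less weight.
- **Arc radius:** this came out at 209 mm against a nominal 206. The bar may have slipped about 3 mm in the pads, or my hinge estimate may be slightly off. I put the effect at 1 to 1.5°, within the 5° allowed.
- **Setting the carton down:** I pressed it onto the table with about 24 N to confirm contact, then eased off before releasing.
- **Carton, spools and tape roll:** in the final top view the carton is clear of the case, and the spools and small tape roll are where they started.

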